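Key and sprocket onto a gear reducer shaft

ROBOT

A 6-joint arm with a two-finger parallel gripper is mounted at the origin on the work surface. World frame = base frame: x ahead of the robot, y to its left, z up, the work surface at z = 0. Lengths are in m, angles in rad, forces in N, time in s.
With the tool pointing down it reaches from about 0.35 to 0.775 m from the base axis. Payload 5.5 kg.
Tool frame: the origin (TCP) lies midway between the tips of the shut fingers; the grasp point (between the pads) lies 19 mm behind it; z points along the fingers, y is the line along which they close (so a half turn about z gives the same grasp; the last joint's range is limited). The gripper opens to 85 mm and grips with 20 to 120 N. Pads are 22 mm wide; open, the fingers measure 114 mm over their backs; the gripper's body (76 mm by 85 mm) begins 54 mm behind the grasp point. The pads swing forward as they close: fully open they stand 13 mm farther back than shut.
Start: joints at [0.965, 0.313, 0.046, 1.304, 0, 1.431], TCP at [0.258, 0.514, 0.231] pointing down, gripper open.
Joint ranges: [-2.76, 2.76], [-0.86, 1.69], [-1.03, 1.26], [-2.2, 2.34], [-1.47, 1.5], [-3.14, 3.14]. Speed limits (rad/s): [2.57, 2.57, 3.14, 3.14, 3.14, 3.14].

INTERFACE

Orientations are given as a unit quaternion [x, y, z, w].
In Python, from plant import env gives the robot as it stands. The module is installed in compiled form; this text tells all that it offers.
- The arm moves only by the shell command python3 -m handwheel 'ROWS' [FORCE]. ROWS is JSON, a list that holds one entry, the list of rows, each a list of 7 numbers: the shift along the tool's x, y, z in units of 30 mm (1.0 is 30 mm), then the turn, a rotation vector about the tool's x, y, z in units of 6 degrees (1.0 is 6 degrees), then the finger opening in mm, from 0 to 85.4. A call has exactly 8 rows; each row is the pose to reach, as a shift and turn from the pose commanded when the call began, along the tool's axes at that moment; what a row does not reach only later rows make up. A row lasts 1/10 s, in which the tool goes at most 50 mm and 8.59 degrees, less where a joint would pass 70% of its speed; a pose out of reach is approached as far as the arm can. A call with a gripper value outside its range is refused whole. The fingers move at their own pace and stop on an object; FORCE is the grip in N (left out, the last holds). Time passes only in rows, so rows that repeat a pose let the fingers close, or fill a call up. It gives the time, the measured TCP pose, the force, the opening and the grip force at its end, in the units of the state.
- env.get_obs(): the state, without advancing time (a new reading comes with each control period).
- env.read_camera(name): name is "side" or "top" or "wrist"; returns a dict with "pixels" (420x560x3 uint8, blue, green, red), "z_map" (420x560 float32, m along the optical axis (not along the pixel's ray), 0 where there is no reading), "fx", "fy", "cx", "cy" (pixels), "k1" (the pictures are not rectified: a ray, as slopes to the right and down, at radius r is drawn at 1 + k1 r^2 times it, then the intrinsics apply), "eye" and "orientation" of the camera in the world; the wrist camera has in their place "hand_eye" (4x4, takes a point from camera to tool coordinates, whose origin is the TCP and whose axes are the flange's). Camera axes: x right, y down, z forward; pixel columns grow to the right and rows downward; lengths in m; the calibration is good to about 2 mm. A picture is of the moment at which its call begins: read the wrist's pose just before it.
- env.close_job(): hands the job in; it is judged then, once.
The state is a dict: "time_s": time; "joint_positions": joint angles; "qvel": joint speeds; "tau": joint torques, N m; "eef_pos": TCP position; "tool_rot": TCP orientation; "ft_force": force on the tool from outside, world axes, zero at the start; "moment": the same for the moment, N m; "grip_width": finger opening in m; "finger_force": force on a finger pad.
Only numpy, scipy, OpenCV 4.12 (cv2) and the standard library are available. Lean on these libraries where they do the work, as an engineer would, in place of code of your own. Each camera call takes 0.05 s, during which the arm holds its last target. There are 200 camera calls.

TASK

Get the gear reducer ready for its chain drive: take the long square key out of the wooden block and drop it upright into the slot of the upright shaft until it stands fully home on the slot's floor, and let go of it. Then turn the sprocket so that its keyway meets the key, lower it over key and shaft (do not let it fall on) until it sits flat on the collar, and let go. Leave the short key, the round pin, the wrench and the bearing where they are.

Things in the scene. Friction and masses are not known exactly. Their poses are not given: they have to be found in the camera images.
- gearbox: Green gear reducer fixed to the bench; its upright shaft does not turn. Origin: on the shaft axis at bench level; z up, x from the shaft axis towards the key slot. Housing 150 (x) by 110 mm (y), flat top 60 mm above the bench; foot plate 180 by 120 by 8 mm; an input stub on the -x side reaches 105 mm from the axis, 34 mm above the bench.
- seat (a point): Shaft axis at the upper face of the round dark collar (72 mm diameter, face 72 mm above the bench), on which the sprocket's underside must rest; axes as the gearbox. The bright steel shaft, 36 mm diameter, rises from here to 100 mm above the bench; its end is chamfered 2.5 mm.
- slot_floor (a point): Centre of the key slot's floor, 16.45 mm along x from the shaft axis, 60 mm above the bench; axes as the gearbox. Slot: groove along the shaft's +x side, open upward, 13.6 mm wide (y), from 9.7 to 23.2 mm from the axis; open outward above the collar, a closed pocket in the collar's 12 mm. Key fully home: its top is 116 mm above the bench, 16 mm above the shaft's end.
- long_key_c (a point): Centre of the long square key: plain steel bar 12 by 12 mm, 56 mm long, about 0.06 kg, length along z, x and y square to its faces (a quarter turn makes no difference). Foot tapered to 9 mm over the last 3 mm, top edges chamfered. It stands loosely upright in one of the block's holes, its top 64 mm above the bench, 34 mm above the block.
- sprocket_c (a point): Centre of the bright steel sprocket, half-way up its 44 mm; z along the bore, x from the axis to the keyway. 0.7 kg, flat on the bench: toothed plate 115 mm diameter, 8 mm thick, at the bottom; above it a plain round boss, 58 mm diameter, to grip. Bore 39 mm; keyway 15 mm wide, out to 25.2 mm from the axis, full height. Seated, its top is level with the key's top.
- key_block: Wooden block fixed to the bench, 160 mm (x) by 50 mm (y) by 30 mm high, origin at the centre of its underside. Three alike square holes 13.2 mm wide, 22 mm deep, at x = -50, 0 and +50 mm, each holding one loose part upright, in an order that changes.
- short_key_c (a point): Centre of the short square key, 12 by 12 mm, 38 mm long, upright in the block (its top 46 mm above the bench); to be left alone.
- pin_c (a point): Centre of the round dowel pin, 12 mm diameter, 56 mm long, upright in the block (its top 64 mm above the bench); to be left alone.
- wrench_grip (a point): Handle of a steel wrench lying on the bench beyond the reducer; to be left alone.
- bearing_c (a point): Centre of a bearing ring, 52 mm outside, 25 mm bore, 15 mm high, lying on the bench on the robot's side of the reducer; to be left alone.

How it is judged:
On the way:
1. the long key stands fully home in the slot, let go, with the sprocket still off the reducer (horizontal distance between long_key_c and slot_floor below 0.004 m and z of long_key_c in the frame of slot_floor below 0.03 m and angle between long_key_c's own z axis and vertical below 0.1 rad and contact force between long_key and the arm below 0.05 N and contact force between long_key and the fingers below 0.05 N and horizontal distance between sprocket_c and seat above 0.09 m), for 0.2 s.
At the end, for the whole second after the job is handed in: Long key upright on the slot floor (within 4 mm sideways, 2 mm of fully down, tilt < 0.1 rad); sprocket flat on the collar, keyway over the key (within 4 mm of the axis, 2.5 mm of the collar, tilt < 0.06 rad, keyway within 0.25 rad of the slot); both at rest (horizontal distance between long_key_c and slot_floor below 0.004 m and z of long_key_c in the frame of slot_floor below 0.03 m and angle between long_key_c's own z axis and vertical below 0.1 rad and horizontal distance between sprocket_c and seat below 0.004 m and z of sprocket_c in the frame of seat between 0.019 and 0.0245 m and angle between sprocket_c's own z axis and vertical below 0.06 rad and angle between the x axis of sprocket_c and the x axis of gearbox, either way round below 0.25 rad and linear speed of each of sprocket, long_key below 0.02 m/s); the robot touches nothing.
It fails at once if the sprocket falls onto the shaft (faster than 0.6 m/s over it) (horizontal distance between sprocket_c and seat below 0.02 m and linear speed of sprocket above 0.6 m/s).
It fails at once if the short key is taken out or moved more than 15 mm (distance of short_key_c from where it was at the start of the episode above 0.015 m).
It fails at once if the round pin is taken out or moved more than 15 mm (distance of pin_c from where it was at the start of the episode above 0.015 m).
It fails at once if the wrench is moved more than 30 mm (distance of wrench_grip from where it was at the start of the episode above 0.03 m).
It fails at once if the bearing is moved more than 30 mm (distance of bearing_c from where it was at the start of the episode above 0.03 m).
It also fails if it takes over 58 s, if anything falls off the work surface, if the arm or the gripper's body presses on something with over 40 N, if the wrist force passes 120 N, or if a joint passes its speed limit or range.

## Working session

There is one attempt and no reset: what is moved stays moved. The work goes in short steps, Python scripts to look and compute and a shell command to move; the robot and the scene stay as the last step left them, time stands still between calls to the robot, and variables do not carry over. Pictures are saved under pics/ and viewed, at most 10 in all, crops included, and the job is handed in when it is done.

```bash
mkdir -p pics; cat > h.py <<'E'
import numpy as np, cv2
from scipy.spatial.transform import Rotation as R
from plant import env
def cam(n):
    o=env.get_obs(); c=env.read_camera(n)
    if 'hand_eye' in c:
        T=np.eye(4);T[:3,:3]=R.from_quat(o['tool_rot']).as_matrix();T[:3,3]=o['eef_pos'];T=T@np.array(c['hand_eye'])
    else:
        T=np.eye(4);q=np.array(c['orientation']);T[:3,:3]=R.from_quat(q).as_matrix() if q.size==4 else q;T[:3,3]=c['eye']
    c['T']=T; return c
def rays(c,uv):
    uv=np.asarray(uv,float).reshape(-1,2); K=np.array([[c['fx'],0,c['cx']],[0,c['fy'],c['cy']],[0,0,1]])
    d=(uv-[c['cx'],c['cy']])/[c['fx'],c['fy']]; s=d.copy()
    for _ in range(20): s=d/(1+c['k1']*(s**2).sum(1,keepdims=True))
    return np.c_[s,np.ones(len(s))]
def onz(c,uv,z):
    d=rays(c,uv)@c['T'][:3,:3].T; e=c['T'][:3,3]
    return e+d*((z-e[2])/d[:,2])[:,None]
def cloud(c):
    h,w=c['z_map'].shape; v,u=np.mgrid[:h,:w]
    r=rays(c,np.c_[u.ravel(),v.ravel()])*c['z_map'].reshape(-1,1)
    P=r@c['T'][:3,:3].T+c['T'][:3,3]; P[c['z_map'].ravel()==0]=np.nan
    return P.reshape(h,w,3)
def proj(c,P):
    p=(np.atleast_2d(P)-c['T'][:3,3])@c['T'][:3,:3]; s=p[:,:2]/p[:,2:]
    s=s*(1+c['k1']*(s**2).sum(1,keepdims=True)); return s*[c['fx'],c['fy']]+[c['cx'],c['cy']]
E
python3 - <<'E'
from h import *
import pickle
o=env.get_obs();print(o['eef_pos'],o['tool_rot'],R.from_quat(o['tool_rot']).as_matrix().round(3),o['ft_force'])
for n in('top','side','wrist'):
    c=cam(n);pickle.dump(c,open(n+'.pkl','wb'));cv2.imwrite(f'pics/{n}.png',c['pixels']);print(n,c['T'].round(3),c['fx'],c['k1'],np.nanmean(c['z_map']>0))
E
```

```text
[0.25795328 0.51330522 0.23038981] [ 2.30796985e-01  9.73001480e-01 -8.71105866e-04 -3.37407851e-04] [[-0.893  0.449 -0.001]
 [ 0.449  0.893 -0.002]
 [ 0.    -0.002 -1.   ]] [-0.41275264  0.44538195  0.17326846]
top [[ 0.036 -0.979  0.2    0.423]
 [-0.999 -0.035  0.01  -0.   ]
 [-0.003 -0.2   -0.98   0.898]
 [ 0.     0.     0.     1.   ]] 416.5419831752822 -0.11739577662045864 0.9960076530612245
side [[ 0.995 -0.079  0.064  0.531]
 [-0.101 -0.688  0.718 -0.574]
 [-0.012 -0.721 -0.693  0.633]
 [ 0.     0.     0.     1.   ]] 484.59595881436394 0.04702682574487688 0.9958843537414966
wrist [[ 0.448  0.848  0.284  0.185]
 [ 0.894 -0.425 -0.144  0.55 ]
 [-0.001  0.318 -0.948  0.374]
 [ 0.     0.     0.     1.   ]] 301.7471433970115 0.012678108770488949 0.996016156462585
```

View pics/top.png

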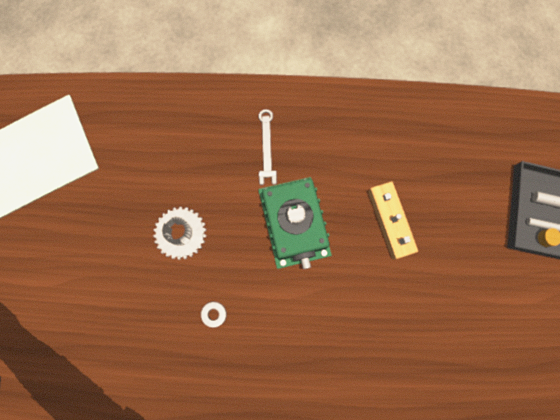

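View pics/side.png

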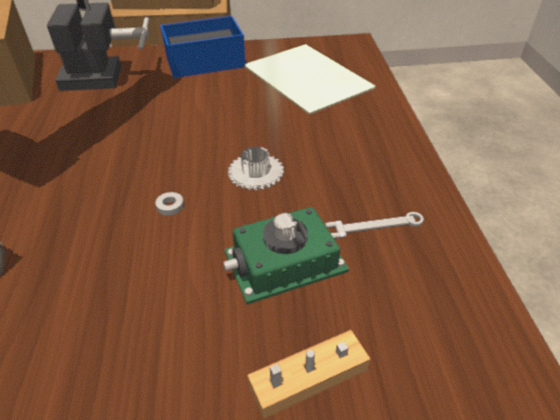

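The top view shows the sprocket at about (180,232), the gearbox at (297,214) with its slot facing up-image, and the block at (393,220). In the side view the short key is the right one at (342,350). The left one (276,376) looks square and the middle one (311,360) round.

```bash
python3 - <<'E'
from h import *
import pickle
t=pickle.load(open('top.pkl','rb'));s=pickle.load(open('side.pkl','rb'))
def big(c,u,v,r,k): return cv2.resize(c['pixels'][v-r:v+r,u-r:u+r],(k,k),interpolation=cv2.INTER_CUBIC)
m=np.vstack([np.hstack([big(t,180,232,33,260),big(t,297,214,40,260),big(t,395,220,42,260)]),np.hstack([big(s,256,168,33,260),big(s,287,235,40,260),big(s,310,366,50,260)])])
cv2.imwrite('pics/m.png',m)
for n,c in(('top',t),('side',s)):
    P=cloud(c);X,Y,Z=P[...,0],P[...,1],P[...,2]
    hsv=cv2.cvtColor(c['pixels'],cv2.COLOR_BGR2HSV)
    print(n,'bench z',np.nanmedian(Z[(abs(X-.5)<.05)&(abs(Y)<.3)]))
    # block top
    v,u=np.mgrid[:420,:560]
    rb=(u>365)&(u<425)&(v>175)&(v<262) if n=='top' else (u>240)&(u<380)&(v>330)&(v<412)
    b=rb&(abs(Z-.03)<.006); r=cv2.minAreaRect((P[b][:,:2]*1000).astype(np.float32)); print('block',r)
    ctr=np.array(r[0])/1000
    up=(rb&(Z>.04)).astype(np.uint8); k,l,st,ce=cv2.connectedComponentsWithStats(up)
    for i in range(1,k):
        if st[i,4]>5:q=P[l==i];zt=np.percentile(q[:,2],95);print(' part',ce[i],st[i,4],zt,q[q[:,2]>zt-.006].mean(0))
    # sprocket boss
    rb=(u>150)&(u<210)&(v>200)&(v<265) if n=='top' else (u>222)&(u<290)&(v>140)&(v<195)
    for lo,hi in((.038,.05),(.004,.014)):
        q=P[rb&(Z>lo)&(Z<hi)];print(' spr',lo,len(q),cv2.minEnclosingCircle((q[:,:2]*1000).astype(np.float32)),np.median(q[:,2]))
    rb=(u>255)&(u<340)&(v>170)&(v<275) if n=='top' else (u>220)&(u<350)&(v>200)&(v<300)
    g=rb&(abs(Z-.06)<.005)&(hsv[...,0]>40)&(hsv[...,0]<85)&(hsv[...,1]>80);print(' housing',cv2.minAreaRect((P[g][:,:2]*1000).astype(np.float32)),np.median(Z[g]))
    for lo,hi in((.068,.078),(.09,.106)):
        q=P[rb&(Z>lo)&(Z<hi)];print(' g',lo,len(q),cv2.minEnclosingCircle((q[:,:2]*1000).astype(np.float32)),np.median(q[:,2]),q.mean(0))
E
```

```text
top bench z 0.0002247075310941038
block ((598.0227661132812, -246.67701721191406), (161.99365234375, 52.80437469482422), 20.170835494995117)
 part [387.32352941 195.70588235] 34 0.047723729238419985 [ 0.64470622 -0.22963148  0.04538405]
 part [396.95652174 216.95652174] 46 0.06536848425679859 [ 0.59735262 -0.24674491  0.06322319]
 part [405.01960784 239.74509804] 51 0.06482528059872178 [ 0.54997893 -0.26271666  0.06292688]
 spr 0.038 337 ((555.8995361328125, 215.39295959472656), 29.60595703125) 0.04364399198161073
 spr 0.004 1257 ((561.326904296875, 219.84449768066406), 76.21945190429688) 0.007597565800612549
 housing ((588.8944702148438, -32.878753662109375), (149.5958251953125, 115.72362518310547), 15.217820167541504) 0.059591215498252414
 g 0.068 690 ((589.218994140625, -33.12009811401367), 36.24609375) 0.07184826419127505 [ 0.58727388 -0.0329832   0.07179153]
 g 0.09 242 ((588.8819580078125, -32.94089889526367), 18.082719802856445) 0.09933011308918194 [ 0.58665695 -0.03336684  0.09899269]
side bench z 0.00045155410978037214
block ((600.2755737304688, -248.4565887451172), (160.482
[... 215 characters left out ...]
005683  0.06285355]
 part [275.52513966 373.41340782] 179 0.065049043676061 [ 0.55320546 -0.26652292  0.06337611]
 spr 0.038 313 ((561.0368041992188, 213.812744140625), 31.85174560546875) 0.04342070363543915
 spr 0.004 900 ((559.0458984375, 214.01856994628906), 58.34980392456055) 0.007769305024333595
 housing ((590.6636962890625, -38.605247497558594), (146.85057067871094, 112.2893295288086), 14.792045593261719) 0.0598229313592018
 g 0.068 772 ((591.9083862304688, -35.730072021484375), 36.827362060546875) 0.07203135592703463 [ 0.59044312 -0.04551942  0.07207406]
 g 0.09 342 ((592.3021240234375, -35.588600158691406), 18.959611892700195) 0.09925602819361351 [ 0.59060649 -0.03962261  0.0981298 ]
```

View pics/m.png

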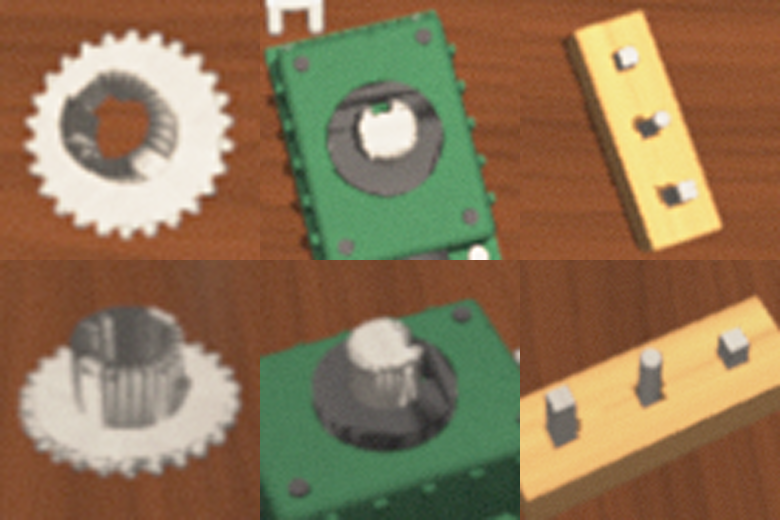

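The crops show the long key is the hole nearest the robot, about (0.551,-0.264), with the pin in the middle and the short key far out. The gearbox is near (0.590,-0.034), yaw about 15°, and the sprocket near (0.559,0.214). I'll move the wrist camera over the long key.

```bash
cat >> h.py <<'E'
def to(x,y,z,yaw):  # yaw (deg) of the tool's y axis in the world, tool straight down; prints shift and turn in row units
    o=env.get_obs();A=R.from_quat(o['tool_rot']);a=np.deg2rad(yaw);yy=np.array([np.cos(a),np.sin(a),0]);zz=np.array([0,0,-1.])
    B=R.from_matrix(np.c_[np.cross(yy,zz),yy,zz])
    print('units',(A.inv().apply(np.array([x,y,z])-o['eef_pos'])/.03).round(2),np.rad2deg((A.inv()*B).as_rotvec()/6).round(2),'j6',round(o['joint_positions'][5],2),'t',o['time_s'])
E
python3 -c "
from h import *
to(.551,-.264,.18,110)"
python3 -m handwheel '[[[-20.4,-18.8,1.7,0,0,-7.8,40],[-20.4,-18.8,1.7,0,0,-7.8,40],[-20.4,-18.8,1.7,0,0,-7.8,40],[-20.4,-18.8,1.7,0,0,-7.8,40],[-20.4,-18.8,1.7,0,0,-7.8,40],[-20.4,-18.8,1.7,0,0,-7.8,40],[-20.4,-18.8,1.7,0,0,-7.8,40],[-20.4,-18.8,1.7,0,0,-7.8,40]]]' 40
python3 -c "
from h import *
to(.551,-.264,.18,110)"
```

```text
units [-20.36 -18.77   1.71] [-0.01 -0.01 -7.78] j6 1.43 t 0.15
time_s: 0.95
eef_pos: [0.3905, 0.1644, 0.2086]
tool_rot: [-0.175, 0.985, 0.0, 0.0]
ft_force: [0.8, -0.5, 0.0]
grip_width: 0.0399
finger_force: 0.0
units [ -0.09 -15.25   0.95] [0.   0.   0.03] j6 -0.14 t 0.95
```

```bash
python3 -m handwheel '[[[0,-14.6,0.9,0,0,0,40],[0,-14.6,0.9,0,0,0,40],[0,-14.6,0.9,0,0,0,40],[0,-14.6,0.9,0,0,0,40],[0,-14.6,0.9,0,0,0,40],[0,-14.6,0.9,0,0,0,40],[0,-14.6,0.9,0,0,0,40],[0,-14.6,0.9,0,0,0,40]]]'
python3 -c "
from h import *
to(.551,-.264,.18,110)"
python3 -m handwheel '[[[0,-1.4,0,0,0,0,40],[0,-1.4,0,0,0,0,40],[0,-1.4,0,0,0,0,40],[0,-1.4,0,0,0,0,40],[0,-1.4,0,0,0,0,40],[0,-1.4,0,0,0,0,40],[0,-1.4,0,0,0,0,40],[0,-1.4,0,0,0,0,40]]]'
python3 - <<'E'
from h import *
to(.551,-.264,.18,110)
c=cam('wrist');P=cloud(c);Z=P[...,2]
import pickle;pickle.dump(c,open('wk.pkl','wb'))
cv2.imwrite('pics/wk.png',c['pixels'])
for lo in(.042,):
    k,l,st,ce=cv2.connectedComponentsWithStats(((Z>lo)&(Z<.07)).astype(np.uint8))
    for i in range(1,k):
        if st[i,4]>30:
            q=P[l==i];zt=np.percentile(q[:,2],90);tp=(l==i)&(abs(Z-zt)<.004)
            uv=np.argwhere(tp)[:,::-1]
            r=cv2.minAreaRect((onz(c,uv,np.round(zt,3))[:,:2]*1000).astype(np.float32));print(ce[i].round(),st[i,4],zt,r,'depthmean',P[tp].mean(0))
b=(abs(Z-.03)<.004)&(abs(P[...,0]-.6)<.1)&(abs(P[...,1]+.25)<.08);print(cv2.minAreaRect((P[b][:,:2]*1000).astype(np.float32)))
E
```

```text
time_s: 1.75
eef_pos: [0.5279, -0.2108, 0.1837]
tool_rot: [-0.174, 0.985, 0.0, -0.0]
ft_force: [0.7, 0.4, 1.2]
grip_width: 0.0402
finger_force: 0.0
units [-0.12 -1.93  0.12] [0.   0.   0.01] j6 -0.87 t 1.75
time_s: 2.55
eef_pos: [0.5422, -0.2476, 0.1844]
tool_rot: [-0.175, 0.985, -0.0, 0.0]
ft_force: [0.3, 0.3, -0.1]
grip_width: 0.0402
finger_force: 0.0
units [-0.09 -0.61  0.15] [-0.    0.    0.03] j6 -0.91 t 2.55
[260. 198.] 255 0.06570719814725388 ((549.9149780273438, -263.7267150878906), (11.643451690673828, 11.011432647705078), 19.396385192871094) depthmean [ 0.55022736 -0.2636834   0.06484377]
[460. 262.] 7822 0.06215924480513258 ((557.457763671875, -45.83563232421875), (105.50627899169922, 107.59744262695312), 15.455355644226074) depthmean [ 0.54592466 -0.04991147  0.06106244]
[261. 246.] 206 0.0655034570081596 ((596.5505981445312, -247.52052307128906), (11.839455604553223, 11.0283784866333), 2.0994229316711426) depthmean [ 0.59695484 -0.24737367  0.06465658]
[261. 283.] 133 0.04781055484351336 ((643.6297607421875, -231.41357421875), (12.504559516906738, 10.76887321472168), 19.412595748901367) depthmean [ 0.64437283 -0.23119551  0.04678785]
[481. 348.] 232 0.06253061255595822 ((630.6782836914062, 16.50921058654785), (25.983642578125, 26.64754867553711), 20.78240203857422) depthmean [0.62785687 0.01908771 0.06119474]
((598.2591552734375, -247.171875), (160.6477813720703, 50.05659484863281), 19.49778175354004)
```

View pics/wk.png

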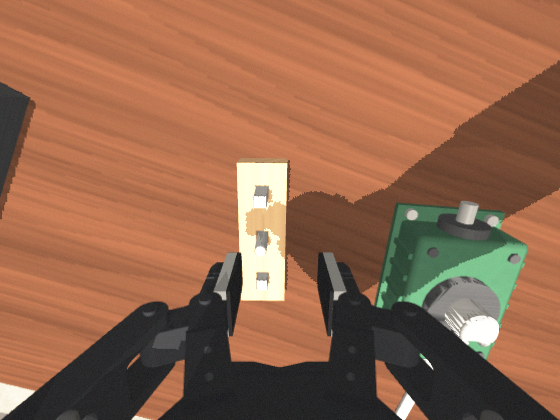

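The picture shows the long key's top at (260,198), with the pin and short key below it. The wrist and top cameras agree on the key at (0.550,-0.2637), yaw 19.4°. I'll go above it.

```bash
python3 -c "
from h import *
to(.550,-.2637,.09,109.4)"
python3 -m handwheel '[[[-0.06,-0.59,1.5,0,0,0.13,40],[-0.06,-0.59,3.1,0,0,0.13,40],[-0.06,-0.59,3.1,0,0,0.13,40],[-0.06,-0.59,3.1,0,0,0.13,40],[-0.06,-0.59,3.1,0,0,0.13,40],[-0.06,-0.59,3.1,0,0,0.13,40],[-0.06,-0.59,3.1,0,0,0.13,40],[-0.06,-0.59,3.1,0,0,0.13,40]]]'
python3 -c "
from h import *
to(.550,-.2637,.046,109.4)"
```

```text
units [-0.06 -0.59  3.14] [-0.    0.    0.12] j6 -0.91 t 2.6
time_s: 3.4
eef_pos: [0.5506, -0.2645, 0.0925]
tool_rot: [-0.168, 0.986, -0.001, 0.001]
ft_force: [-0.6, 0.2, 0.1]
grip_width: 0.0397
finger_force: 0.0
units [0.01 0.04 1.55] [-0.02  0.01 -0.01] j6 -0.92 t 3.4
```

```bash

python3 -m handwheel '[[[0,0.02,0.8,0,0,0,40],[0,0.02,1.6,0,0,0,40],[0,0.02,1.6,0,0,0,40],[0,0.02,1.6,0,0,0,0],[0,0.02,1.6,0,0,0,0],[0,0.02,1.6,0,0,0,0],[0,0.02,1.6,0,0,0,0],[0,0.02,1.6,0,0,0,0]]]' 40
python3 -m handwheel '[[[0,0,0,0,0,0,0],[0,0,0,0,0,0,0],[0,0,0,0,0,0,0],[0,0,-0.5,0,0,0,0],[0,0,-1.5,0,0,0,0],[0,0,-2.5,0,0,0,0],[0,0,-4,0,0,0,0],[0,0,-5,0,0,0,0]]]' 40
python3 -c "
from h import *
to(.56,-.1,.2,105)"
```

```text
time_s: 4.2
eef_pos: [0.5507, -0.2642, 0.0446]
tool_rot: [-0.168, 0.986, -0.001, 0.001]
ft_force: [0.3, 0.4, 6.1]
grip_width: 0.0109
finger_force: 41.5
time_s: 5.0
eef_pos: [0.5501, -0.2639, 0.1959]
tool_rot: [-0.168, 0.986, -0.001, 0.001]
ft_force: [0.8, -0.2, 0.0]
grip_width: 0.0109
finger_force: 40.7
units [-2.12  5.05 -0.14] [-0.02  0.01  0.72] j6 -0.92 t 5.0
```

```bash
python3 -c "
from h import *
to(.635,-.02,.22,105.2)"
python3 -m handwheel '[[[-5.14,6.65,-0.82,0,0,0.7,0],[-5.14,6.65,-0.82,0,0,0.7,0],[-5.14,6.65,-0.82,0,0,0.7,0],[-5.14,6.65,-0.82,0,0,0.7,0],[-5.14,6.65,-0.82,0,0,0.7,0],[-5.14,6.65,-0.82,0,0,0.7,0],[-5.14,6.65,-0.82,0,0,0.7,0],[-5.14,6.65,-0.82,0,0,0.7,0]]]' 40
cat > gear.py <<'E'
from h import *
import sys
c=cam('wrist');P=cloud(c);Z=P[...,2];X,Y=P[...,0],P[...,1];T=c['T']
print('tool',env.get_obs()['eef_pos'])
near=(abs(X-.589)<.04)&(abs(Y+.033)<.04)
def circ(uv,z,r):
    from scipy.optimize import least_squares
    q=onz(c,uv,z)[:,:2]
    s=least_squares(lambda p:np.hypot(q[:,0]-p[0],q[:,1]-p[1])-p[2],[*q.mean(0),r],loss='soft_l1',f_scale=.0005);return s.x
for nm,lo,hi,z,r in(('shaft',.095,.105,.1,.018),('collar',.069,.076,.072,.036)):
    m=(near&(Z>lo)&(Z<hi)).astype(np.uint8)
    if nm=='shaft':
        k,l,st,ce=cv2.connectedComponentsWithStats(m);m=(l==1+st[1:,4].argmax()).astype(np.uint8)
    cs,_=cv2.findContours(m,cv2.RETR_EXTERNAL,cv2.CHAIN_APPROX_NONE);cc=max(cs,key=cv2.contourArea)
    h=cv2.convexHull(cc).reshape(-1,2);q=onz(c,h,z)
    print(nm,m.sum(),'circle',circ(h,z,r),'enc',cv2.minEnclosingCircle((onz(c,cc.reshape(-1,2),z)[:,:2]*1000).astype(np.float32)),np.median(Z[m>0]))
hsv=cv2.cvtColor(c['pixels'],cv2.COLOR_BGR2HSV)
g=(abs(Z-.06)<.004)&(hsv[...,0]>40)&(hsv[...,0]<85)&(abs(X-.589)<.1)&(abs(Y+.033)<.1);print('housing',cv2.minAreaRect((P[g][:,:2]*1000).astype(np.float32)))
uv=proj(c,[.589,-.033,.1])[0].round().astype(int);print(uv)
im=c['pixels'].copy();big=cv2.resize(im[max(uv[1]-70,0):uv[1]+70,uv[0]-90:uv[0]+90],None,fx=4,fy=4,interpolation=cv2.INTER_CUBIC);cv2.imwrite(sys.argv[1],big)
import pickle;pickle.dump(c,open('wg.pkl','wb'))
E
python3 gear.py pics/g1.png
```

```text
units [-5.36  6.73 -0.81] [-0.02  0.01  0.69] j6 -0.92 t 5.0
time_s: 5.8
eef_pos: [0.6288, -0.025, 0.2173]
tool_rot: [-0.132, 0.991, -0.0, -0.0]
ft_force: [-0.1, -0.6, -0.2]
grip_width: 0.0108
finger_force: 40.7
tool [ 0.62868936 -0.0255048   0.21734311]
shaft 1214 circle [ 0.58906605 -0.03416     0.01779487] enc ((589.0690307617188, -34.22422409057617), 17.924747467041016) 0.10087970605342811
collar 3152 circle [ 0.58967123 -0.034079    0.03597929] enc ((589.6126098632812, -34.07476806640625), 36.120460510253906) 0.07313426847745244
housing ((584.5283203125, -35.622894287109375), (157.26263427734375, 116.3259506225586), 16.494712829589844)
[283 155]
```

View pics/g1.png

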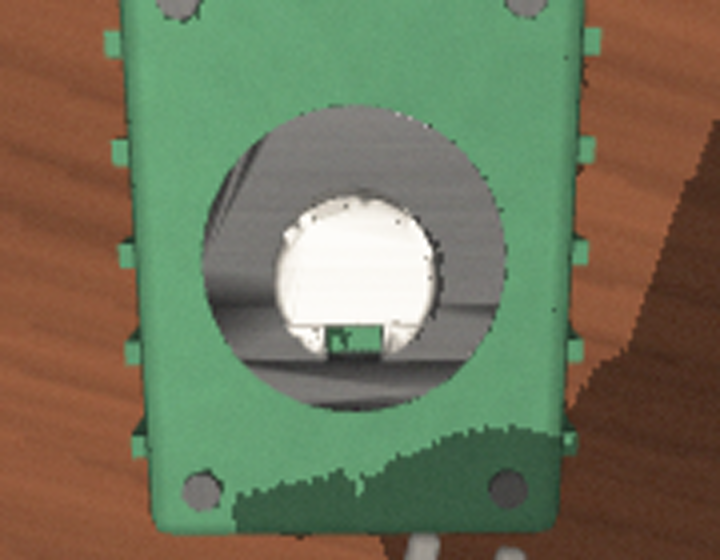

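The picture shows the slot opening at crop (355,340), right below the shaft centre (357,275), and the far screws level at (202,490) and (508,490). So the tool yaw is already nearly the gearbox's. I'll work out the yaw and see where the held key sits in the hand.

```bash
python3 - <<'E'
from h import *
import pickle
c=pickle.load(open('wg.pkl','rb'));u0=proj(c,[.589,-.033,.1])[0].round()-[90,70]
f=lambda a:np.array(a)/4+u0
s=onz(c,f([[202,490],[508,490]]),.062);d=s[1]-s[0];print('screw yaw',np.rad2deg(np.arctan2(d[1],d[0])),np.linalg.norm(d))
s=onz(c,f([[327,326],[383,326]]),.1);d=s[1]-s[0];m=s.mean(0);print('slot edge',m,np.linalg.norm(d),np.rad2deg(np.arctan2(d[1],d[0])),'from axis',np.hypot(*(m[:2]-[.5892,-.0341])),np.rad2deg(np.arctan2(m[1]+.0341,m[0]-.5892)))
Z=cloud(c)[...,2];print('tooly',np.rad2deg(np.arctan2(*R.from_quat(env.get_obs()['tool_rot']).as_matrix()[[1,0],1])))
t=pickle.load(open('top.pkl','rb'))
cv2.imwrite('pics/held.png',cv2.resize(c['pixels'][150:330,180:380],None,fx=3.3,fy=3.3,interpolation=cv2.INTER_CUBIC))
T=c['T'];o=np.linalg.inv(np.array(c['hand_eye']))
# expected pixels of key foot bottom in the tool frame (0,+-4.5,.038)
for p in([0,-6,.035],[0,6,.035],[0,0,.038],[0,0,0]):
    q=(o@np.r_[p,1])[:3];s=q[:2]/q[2];print(p,s*[c['fx'],c['fy']]+[c['cx'],c['cy']])
E
```

```text
screw yaw 105.18053323881232 0.08011553450277184
slot edge [ 0.59881811 -0.03099414  0.1       ] 0.01224129075538222 105.17471887219858 from axis 0.010107141698660026 17.89619069783313
tooly 105.05151309821709
[0, -6, 0.035] [-8951.53930595   227.53714195]
[0, 6, 0.035] [9571.14110003  248.01085587]
[0, 0, 0.038] [279.35235881 235.82796598]
[0, 0, 0] [279.28556685 265.00350231]
```

View pics/held.png

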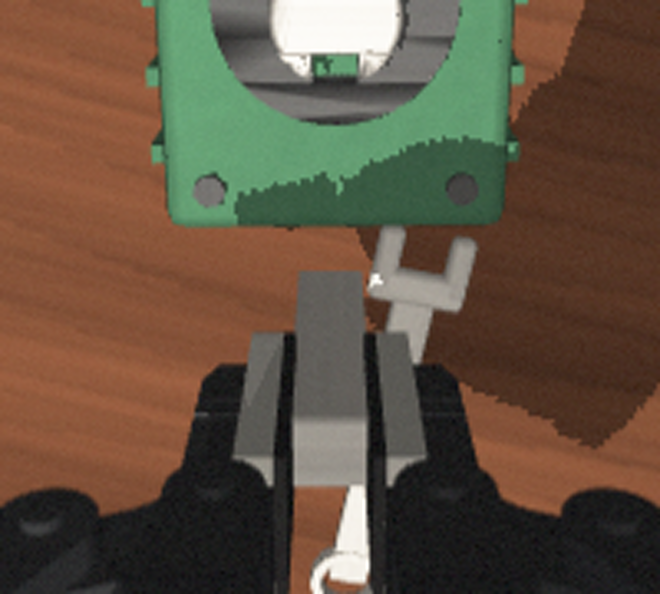

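The held key's foot edge spans crop (301–362,270). I'll convert that to tool coordinates and compare it with the slot in the same camera.

```bash
python3 - <<'E'
from h import *
import pickle
c=pickle.load(open('wg.pkl','rb'));H=np.array(c['hand_eye'])
uv=np.array([[301,270],[362,270]])/3.3+[180,150]
d=rays(c,uv)@H[:3,:3].T
P=H[:3,3]+d*((.0336-H[2,3])/d[:,2])[:,None];print('foot corners tool',P)
Tt=c['T']@np.linalg.inv(H)
a=np.deg2rad(15.2);sl=np.array([.5893+.01645*np.cos(a),-.0341+.01645*np.sin(a),.1])
print('slot world',sl,'slot in tool',np.linalg.inv(Tt)@np.r_[sl,1],Tt[:3,3])
m=np.linalg.inv(Tt)@np.r_[.59882,-.03099,.1,1];print('edge in tool',m)
to(*sl[:2],.175,105.2)
E
```

```text
foot corners tool [[ 0.00477301 -0.00519627  0.0336    ]
 [ 0.00478724  0.00660358  0.0336    ]]
slot world [ 0.60517452 -0.02978699  0.1       ] slot in tool [0.02394855 0.00150408 0.11735427 1.        ] [ 0.62878058 -0.0249611   0.21733407]
edge in tool [0.03039695 0.00199943 0.11735969 1.        ]
units [0.79 0.07 1.41] [ 0.   -0.01 -0.02] j6 -0.43 t 5.85
```

```bash

python3 -m handwheel '[[[0.84,0.04,0.8,0,0,0,0],[0.84,0.04,1.9,0,0,0,0],[0.84,0.04,1.9,0,0,0,0],[0.84,0.04,1.9,0,0,0,0],[0.84,0.04,1.9,0,0,0,0],[0.84,0.04,1.9,0,0,0,0],[0.84,0.04,1.9,0,0,0,0],[0.84,0.04,1.9,0,0,0,0]]]' 40
python3 - <<'E'
from h import *
import pickle
c=cam('wrist');pickle.dump(c,open('w2.pkl','wb'))
Tt=c['T']@np.linalg.inv(np.array(c['hand_eye']))
g=np.array([.60517,-.0298]); # slot (refined lateral below)
k=(Tt@np.r_[-.0012,.0007,.0366,1])[:3];print('key foot now',k,'need tool shift mm',(Tt[:3,:3].T@(np.r_[g,k[2]]-k))*1000)
print(env.get_obs()['eef_pos'])
cv2.imwrite('pics/ins.png',cv2.resize(c['pixels'][150:290,200:360],None,fx=4.5,fy=4.2,interpolation=cv2.INTER_CUBIC))
E
```

```text
time_s: 6.65
eef_pos: [0.6051, -0.0297, 0.1614]
tool_rot: [-0.132, 0.991, -0.0, 0.001]
ft_force: [0.7, -0.5, -1.1]
grip_width: 0.0106
finger_force: 40.7
key foot now [ 0.60611608 -0.02875861  0.12485062] need tool shift mm [ 1.18525720e+00 -7.58111538e-01 -1.09385730e-03]
[ 0.60493251 -0.02969388  0.16120848]
```

View pics/ins.png

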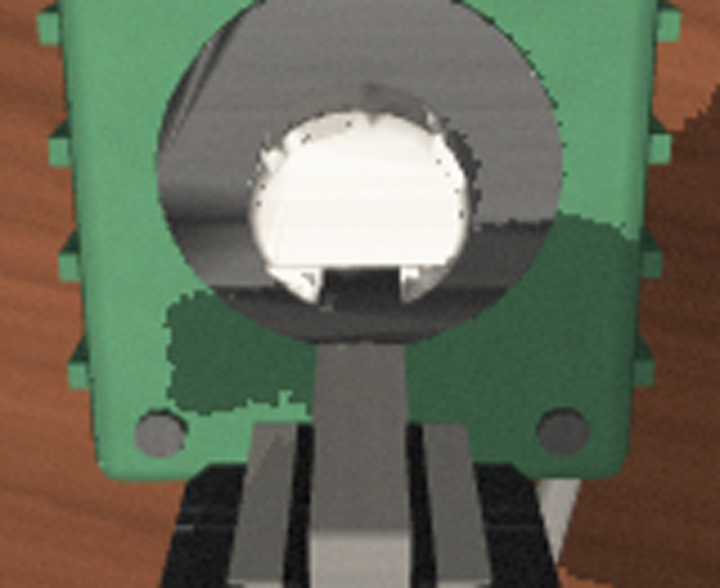

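The key foot (361,344) is laterally centred on the slot (361,280) in the picture. I only need +1.2 mm along tool x before lowering.

```bash

python3 -m handwheel '[[[0.04,0,0,0,0,0,0],[0.04,0,0.2,0,0,0,0],[0.04,0,0.4,0,0,0,0],[0.04,0,0.6,0,0,0,0],[0.04,0,0.8,0,0,0,0],[0.04,0,0.9,0,0,0,0],[0.04,0,1.0,0,0,0,0],[0.04,0,1.0,0,0,0,0]]]' 40
python3 -c "
from h import *
o=env.get_obs();print(o['eef_pos'],o['ft_force'],o['moment'])"
```

```text
time_s: 7.5
eef_pos: [0.6037, -0.03, 0.1304]
tool_rot: [-0.132, 0.991, 0.0, 0.0]
ft_force: [1.2, 0.6, -0.7]
grip_width: 0.0106
finger_force: 40.7
[ 0.60370065 -0.0300152   0.1304043 ] [ 1.1906222   0.6020216  -0.66210341] [ 0.08194231 -0.33181915 -0.02538618]
```

```bash

python3 -m handwheel '[[[0,0,0.15,0,0,0,0],[0,0,0.3,0,0,0,0],[0,0,0.45,0,0,0,0],[0,0,0.6,0,0,0,0],[0,0,0.75,0,0,0,0],[0,0,0.88,0,0,0,0],[0,0,0.88,0,0,0,0],[0,0,0.88,0,0,0,0]]]' 40
python3 -c "
from h import *
o=env.get_obs();print(o['eef_pos'],o['ft_force'],o['moment'])"
```

```text
time_s: 8.3
eef_pos: [0.6038, -0.0299, 0.1039]
tool_rot: [-0.132, 0.991, 0.0, 0.0]
ft_force: [5.2, 0.6, -3.2]
grip_width: 0.0109
finger_force: 40.5
[ 0.60381869 -0.02994736  0.1039163 ] [ 5.21664847  0.58682233 -3.21463841] [ 0.25496044 -1.1183342   0.00134328]
```

The foot is about 5 mm into the pocket, with a slight push from the inner wall. I'll ease outward, release and back off.

```bash

python3 -m handwheel '[[[-0.02,0,0,0,0,0,0],[-0.03,0,0,0,0,0,0],[-0.03,0,0,0,0,0,8],[-0.03,0,0,0,0,0,20],[-0.03,0,0,0,0,0,30],[-0.03,0,0,0,0,0,30],[-0.03,0,0,0,0,0,30],[-0.03,0,0,0,0,0,30]]]' 40
python3 -m handwheel '[[[0,0,-0.5,0,0,0,30],[0,0,-1.5,0,0,0,30],[-1,0,-2.5,0,0,0,30],[-2,0,-3.5,0,0,0,30],[-2,0,-3.8,0,0,0,30],[-2,0,-3.8,0,0,0,30],[-2,0,-3.8,0,0,0,30],[-2,0,-3.8,0,0,0,30]]]' 40
cat > keychk.py <<'E'
from h import *
for n in('top','side','wrist'):
    c=cam(n);P=cloud(c);d=np.hypot(P[...,0]-.605,P[...,1]+.03);m=(d<.02)&(P[...,2]>.106)&(P[...,2]<.14)
    if m.sum(): print(n,m.sum(),np.percentile(P[m][:,2],[50,90]).round(4),P[m].mean(0).round(4))
    else: print(n,'none')
E
python3 keychk.py
```

```text
time_s: 9.1
eef_pos: [0.6041, -0.0298, 0.1043]
tool_rot: [-0.132, 0.991, 0.0, -0.0]
ft_force: [-0.9, -0.7, -0.3]
grip_width: 0.0302
finger_force: 0.0
time_s: 9.9
eef_pos: [0.6605, -0.0143, 0.2165]
tool_rot: [-0.131, 0.991, 0.0, -0.002]
ft_force: [0.3, 0.6, 0.1]
grip_width: 0.0297
finger_force: 0.0
top none
side 79 [0.1141 0.1164] [ 0.6068 -0.0331  0.1132]
wrist 238 [0.1168 0.118 ] [ 0.6048 -0.0296  0.1167]
```

The key top reads about 0.116, so it is fully home. Next I'll look at the sprocket.

```bash
python3 -c "
from h import *
to(.59,.215,.2,105.2)"
python3 -m handwheel '[[[0.3,7.75,0.5,0,0,0,60],[0.3,7.75,0.5,0,0,0,85],[0.3,7.75,0.5,0,0,0,85],[0.3,7.75,0.5,0,0,0,85],[0.3,7.75,0.5,0,0,0,85],[0.3,7.75,0.5,0,0,0,85],[0.3,7.75,0.5,0,0,0,85],[0.3,7.75,0.5,0,0,0,85]]]' 40
python3 - <<'E'
from h import *
import pickle
c=cam('wrist');P=cloud(c);Z=P[...,2];pickle.dump(c,open('ws.pkl','wb'));print(env.get_obs()['eef_pos'])
nr=np.hypot(P[...,0]-.558,P[...,1]-.2135)<.045
m=(nr&(abs(Z-.0445)<.004)).astype(np.uint8)
cs,_=cv2.findContours(m,cv2.RETR_EXTERNAL,cv2.CHAIN_APPROX_NONE);cc=max(cs,key=cv2.contourArea).reshape(-1,2)
print('boss',m.sum(),cv2.minEnclosingCircle((onz(c,cc,.044)[:,:2]*1000).astype(np.float32)))
u=proj(c,[.558,.2135,.044])[0].round().astype(int);print(u)
cv2.imwrite('pics/spr.png',cv2.resize(c['pixels'][max(u[1]-60,0):u[1]+60,u[0]-70:u[0]+70],None,fx=5,fy=5,interpolation=cv2.INTER_CUBIC))
E
```

```text
units [0.29 8.   0.58] [ 0.01 -0.02 -0.01] j6 -0.41 t 10.05
time_s: 10.85
eef_pos: [0.593, 0.207, 0.2032]
tool_rot: [-0.131, 0.991, -0.0, -0.0]
ft_force: [-0.0, 0.9, -0.2]
grip_width: 0.0851
finger_force: 0.0
[0.59317586 0.20666759 0.20322315]
boss 1391 ((556.3479614257812, 215.4189910888672), 29.255752563476562)
[295 157]
```

View pics/spr.png

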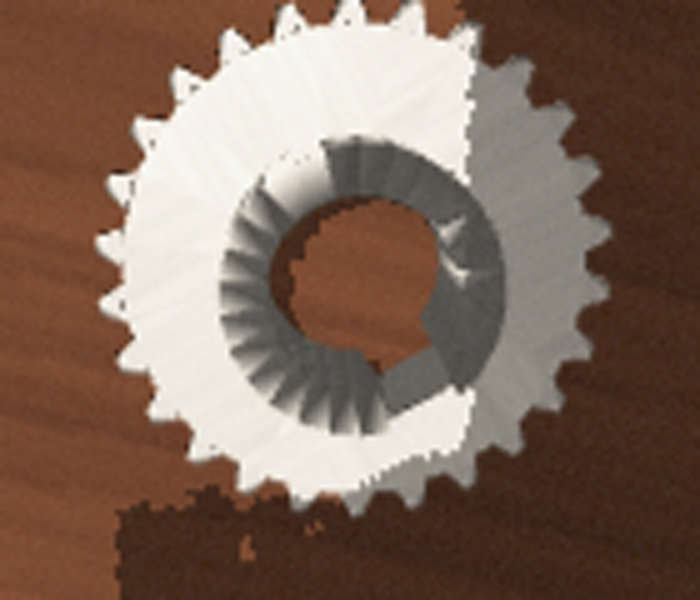

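The keyway looks to be the notch at crop (415,380), lower right of the bore at (362,285). I'll settle it with depth.

```bash
python3 - <<'E'
from h import *
import pickle
c=pickle.load(open('ws.pkl','rb'));P=cloud(c);Z=P[...,2]
C=np.array([.5563,.2154])
v,u=np.mgrid[:420,:560]
Q=onz(c,np.c_[u.ravel(),v.ravel()],.044)[:,:2].reshape(420,560,2)-C
r=np.hypot(Q[...,0],Q[...,1])*1000;a=np.rad2deg(np.arctan2(Q[...,1],Q[...,0]))
for lo,hi in((14,17),(17,18.5),(20.5,22),(22,24),(24,25.5),(26,28)):
    print(lo,hi,[(k,round(float(np.median(Z[(r>lo)&(r<hi)&(a>=k)&(a<k+15)])*1000))) for k in range(-180,180,15) if ((r>lo)&(r<hi)&(a>=k)&(a<k+15)).any()])
E
```

```text
14 17 [(-180, 1), (-165, 1), (-150, 1), (-135, 1), (-120, 1), (-105, 1), (-90, 1), (-75, 1), (-60, 4), (-45, 13), (-30, 20), (-15, 24), (0, 26), (15, 18), (30, 2), (45, 2), (60, 1), (75, 24), (90, 18), (105, 13), (120, 2), (135, 1), (150, 1), (165, 1)]
17 18.5 [(-180, 1), (-165, 1), (-150, 1), (-135, 1), (-120, 1), (-105, 0), (-90, 1), (-75, 6), (-60, 22), (-45, 30), (-30, 33), (-15, 36), (0, 36), (15, 13), (30, 11), (45, 11), (60, 10), (75, 37), (90, 34), (105, 31), (120, 21), (135, 3), (150, 1), (165, 1)]Traceback (most recent call last):
  File "<stdin>", line 9, in <module>
ValueError: cannot convert float NaN to integer
```

```bash
cat > kw.py <<'E'
from h import *
import pickle,sys
def keyway(c,C,z=.044,name=None):
    P=cloud(c);Z=P[...,2];v,u=np.mgrid[:420,:560]
    Q=onz(c,np.c_[u.ravel(),v.ravel()],z)[:,:2].reshape(420,560,2)-C
    r=np.hypot(Q[...,0],Q[...,1])*1000
    m=(abs(Z-z-.0005)<.0035)&(r<31)
    cs,_=cv2.findContours(m.astype(np.uint8),cv2.RETR_EXTERNAL,cv2.CHAIN_APPROX_NONE);cc=max(cs,key=cv2.contourArea).reshape(-1,2)
    e=cv2.minEnclosingCircle((onz(c,cc,z)[:,:2]*1000).astype(np.float32));C2=np.array(e[0])/1000
    C2=C2 if abs(e[1]-29)<1 else C
    Q=Q+C-C2;r=np.hypot(Q[...,0],Q[...,1])*1000
    n=~m&(r>20.8)&(r<24.2);k,l,st,ce=cv2.connectedComponentsWithStats(n.astype(np.uint8))
    i=1+st[1:,4].argmax();q=Q[l==i].mean(0)
    print('circle',e,'notch px',sorted(st[1:,4])[-3:],'dir deg',np.rad2deg(np.arctan2(q[1],q[0])),'centroid r',np.hypot(*q)*1000)
    # width across
    d=q/np.hypot(*q);t=Q[l==i]@np.array([-d[1],d[0]])*1000;print('width',np.percentile(t,[2,50,98]).round(1))
if __name__=='__main__': keyway(pickle.load(open('ws.pkl','rb')),np.array([.5563,.2154]))
E
python3 kw.py; python3 -c "
from h import *
o=env.get_obs();print(o['joint_positions'],o['eef_pos'])"
```

```text
circle ((556.3479614257812, 215.4189910888672), 29.255752563476562) notch px [np.int32(1), np.int32(1), np.int32(48)] dir deg 44.162039957794114 centroid r 22.038305254119464
width [-6.9 -0.   7.2]
[ 2.07651583e-01  4.26227837e-01  1.42180271e-01  1.28674965e+00
 -2.08898381e-04 -5.48144731e-02] [0.59317586 0.20666759 0.20322315]
```

The keyway direction is 44.2°, the slot is at 15.2°, so the sprocket needs a −29° turn. I'll grasp the boss.

```bash
python3 -c "
from h import *
to(.5563,.2154,.09,105.2)"
python3 -m handwheel '[[[1.12,0.6,1.9,0,0,0,85],[1.12,0.6,3.7,0,0,0,85],[1.12,0.6,3.7,0,0,0,85],[1.12,0.6,3.7,0,0,0,85],[1.12,0.6,3.7,0,0,0,85],[1.12,0.6,3.7,0,0,0,85],[1.12,0.6,3.7,0,0,0,85],[1.12,0.6,3.7,0,0,0,85]]]' 60
python3 -c "
from h import *
to(.5563,.2154,.009,105.2)"
```

```text
units [1.11 0.6  3.77] [-0.   -0.   -0.03] j6 -0.05 t 10.9
time_s: 11.7
eef_pos: [0.557, 0.2166, 0.0937]
tool_rot: [-0.132, 0.991, 0.0, 0.001]
ft_force: [0.1, -0.3, 0.1]
grip_width: 0.0851
finger_force: 0.0
units [ 0.04 -0.03  2.82] [-0.    0.03 -0.01] j6 -0.03 t 11.7
```

```bash

python3 -m handwheel '[[[0.02,-0.03,0.9,0,0,0,85],[0.02,-0.03,1.8,0,0,0,85],[0.02,-0.03,2.4,0,0,0,85],[0.02,-0.03,2.8,0,0,0,85],[0.02,-0.03,2.8,0,0,0,85],[0.02,-0.03,2.8,0,0,0,50],[0.02,-0.03,2.8,0,0,0,50],[0.02,-0.03,2.8,0,0,0,50]]]' 80
python3 -m handwheel '[[[0,0,0,0,0,0,50],[0,0,0,0,0,0,50],[0,0,0,0,0,0,50],[0,0,0,0,0,0,50],[0,0,-0.2,0,0,0,50],[0,0,-0.5,0,0,0,50],[0,0,-1,0,0,0,50],[0,0,-1,0,0,0,50]]]' 80
python3 -c "
from h import *
to(.5563,.2154,.2,105.2);print(env.get_obs()['moment'])"
```

```text
time_s: 12.5
eef_pos: [0.5568, 0.2155, 0.0102]
tool_rot: [-0.132, 0.991, -0.0, 0.002]
ft_force: [-0.1, -2.4, 5.0]
grip_width: 0.0559
finger_force: 86.8
time_s: 13.3
eef_pos: [0.5562, 0.2159, 0.0398]
tool_rot: [-0.132, 0.991, 0.0, 0.001]
ft_force: [-0.2, -0.0, -8.4]
grip_width: 0.0558
finger_force: 86.8
units [-0.01 -0.02 -5.34] [ 0.    0.02 -0.01] j6 -0.03 t 13.3
[ 0.02673749 -0.16485126  0.03716578]
```

```bash

python3 -m handwheel '[[[0,0,-1,0,0,0,50],[0,0,-2.2,0,0,1,50],[0,0,-3.4,0,0,2.2,50],[0,0,-4.6,0,0,3.4,50],[0,0,-4.6,0,0,4.6,50],[0,0,-4.6,0,0,4.83,50],[0,0,-4.6,0,0,4.83,50],[0,0,-4.6,0,0,4.83,50]]]' 80
cat > hold.py <<'E'
from kw import *
c=cam('wrist');o=env.get_obs();z=o['eef_pos'][2]+.034
print(o['eef_pos'],'tooly',np.rad2deg(np.arctan2(*R.from_quat(o['tool_rot']).as_matrix()[[1,0],1])))
P=cloud(c);d=np.hypot(P[...,0]-o['eef_pos'][0],P[...,1]-o['eef_pos'][1])
m=(d<.03)&(abs(P[...,2]-z)<.008);print('top z',np.median(P[m][:,2]),z,m.sum())
Q=P[m];A=np.c_[Q[:,:2]-Q[:,:2].mean(0),np.ones(len(Q))];w=abs(Q[:,2]-np.median(Q[:,2]))<.003;print('tilt',np.linalg.lstsq(A[w],Q[w][:,2],rcond=None)[0])
keyway(c,o['eef_pos'][:2],z)
pickle.dump(c,open('wh.pkl','wb'));cv2.imwrite('pics/hold.png',c['pixels'])
E
python3 hold.py
```

```text
time_s: 14.1
eef_pos: [0.5541, 0.2152, 0.1744]
tool_rot: [0.12, 0.993, -0.001, -0.002]
ft_force: [-0.4, -0.2, -9.1]
grip_width: 0.0558
finger_force: 89.3
[0.55424861 0.21526216 0.17455446] tooly 76.24312859422783
top z 0.20911948357667745 0.20855445929897362 9145
tilt [-4.82855220e-03  1.60469690e-05  2.09136773e-01]
circle ((554.099609375, 215.30343627929688), 30.925880432128906) notch px [np.int32(1), np.int32(1), np.int32(93)] dir deg 17.86347063308519 centroid r 21.2909971033911
width [-6.5  0.1  6.7]
```

View pics/hold.png

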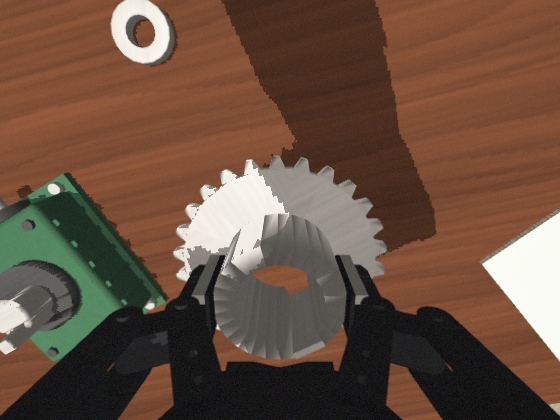

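The picture shows the sprocket held level, boss rim centred near (285,285), with the keyway at the lower right near (310,355). Finger pixels spoil the enclosing circle, so I'll refit the centre on arcs clear of the fingers and on the bore.

```bash
cat > fit.py <<'E'
from h import *
from scipy.optimize import least_squares
import pickle
def spr(c):
    Tt=c['T']@np.linalg.inv(np.array(c['hand_eye']));z=Tt[2,3]+.034
    P=cloud(c);v,u=np.mgrid[:420,:560]
    W=onz(c,np.c_[u.ravel(),v.ravel()],z);W=((W-Tt[:3,3])@Tt[:3,:3]*1000)[:,:2].reshape(420,560,2) # tool mm
    m=(abs(P[...,2]-z-.0005)<.0035)
    f=m&(np.hypot(W[...,0],W[...,1])<31)
    cs,_=cv2.findContours(f.astype(np.uint8),cv2.RETR_CCOMP,cv2.CHAIN_APPROX_NONE)
    E=np.vstack([W[x[:,0,1],x[:,0,0]] for x in cs if len(x)>20])
    ctr=np.zeros(2)
    for it in range(4):
        D=E-ctr;r=np.hypot(*D.T);ang=np.rad2deg(np.arctan2(D[:,1],D[:,0]))
        o=(abs(r-29)<2)&((abs(ang)<50)|(abs(ang)>130));b=(abs(r-19.5)<1.2)
        g=lambda p,e,R0:np.hypot(e[:,0]-p[0],e[:,1]-p[1])-R0
        so=least_squares(lambda p:g(p[:2],E[o],p[2]),[*ctr,29],loss='soft_l1',f_scale=.3).x
        sb=least_squares(lambda p:g(p[:2],E[b],p[2]),[*ctr,19.5],loss='soft_l1',f_scale=.3).x
        ctr=(so[:2]+sb[:2])/2
    Q=W-ctr;r=np.hypot(Q[...,0],Q[...,1]);n=~m&(r>20.8)&(r<24.2)
    k,l,st,ce=cv2.connectedComponentsWithStats(n.astype(np.uint8));q=Q[l==1+st[1:,4].argmax()].mean(0)
    kd=Tt[:3,:3]@np.r_[q/np.hypot(*q),0]
    print('outer',so.round(2),o.sum(),'bore',sb.round(2),b.sum(),'keyway world deg',np.rad2deg(np.arctan2(kd[1],kd[0])).round(2),st[1:,4].max())
    return ctr
if __name__=='__main__': spr(pickle.load(open('wh.pkl','rb')))
E
python3 fit.py
```

```text
outer [ 0.52  0.06 29.71] 230 bore [ 0.61  0.02 19.12] 157 keyway world deg 16.98 125
```

```bash
python3 -c "
from h import *
to(.5898,-.0340,.165,75.3)"
```

```text
units [-3.13 -7.79  0.32] [-0.01 -0.03  0.16] j6 0.48 t 14.15
```

```bash

python3 -m handwheel '[[[-0.4,-1,0,0,0,0,50],[-1.0,-2.4,0,0,0,0,50],[-1.6,-3.9,0,0,0,0,50],[-2.2,-5.4,0,0,0,0,50],[-2.75,-6.85,0,0,0,0.16,50],[-3.13,-7.79,0.1,0,0,0.16,50],[-3.13,-7.79,0.1,0,0,0.16,50],[-3.13,-7.79,0.1,0,0,0.16,50]]]' 80
python3 - <<'E'
from fit import *
to(.5898,-.0340,.165,75.3)
c=cam('wrist');spr(c);P=cloud(c);m=(np.hypot(P[...,0]-.6052,P[...,1]+.0295)<.015)&(abs(P[...,2]-.117)<.004);print(m.sum(),P[m].mean(0) if m.any() else '')
to(.5898,-.0340,.165,75.3)
E
```

```text
time_s: 14.95
eef_pos: [0.5899, -0.0347, 0.1721]
tool_rot: [0.13, 0.992, 0.0, -0.001]
ft_force: [0.4, 0.3, -8.2]
grip_width: 0.0558
finger_force: 89.9
units [0.01 0.02 0.24] [ 0.   -0.02 -0.03] j6 0.06 t 14.95
outer [ 0.54  0.09 29.74] 226 bore [7.500e-01 1.000e-02 1.902e+01] 164 keyway world deg 15.4 128
0 
units [ 0.   -0.01  0.25] [ 0.   -0.02 -0.02] j6 0.07 t 15.0
```

```bash

python3 -m handwheel '[[[0,0,0.4,0,0,0,50],[0,0,0.8,0,0,0,50],[0,0,1.1,0,0,0,50],[0,0,1.3,0,0,0,50],[0,0,1.4,0,0,0,50],[0,0,1.5,0,0,0,50],[0,0,1.6,0,0,0,50],[0,0,1.66,0,0,0,50]]]' 80
python3 -c "
from h import *
to(.5898,-.0340,.08,75.3);o=env.get_obs();print(o['eef_pos'],o['ft_force'],o['moment'])"
```

```text
time_s: 15.8
eef_pos: [0.5908, -0.0339, 0.1235]
tool_rot: [0.129, 0.992, 0.0, 0.0]
ft_force: [-0.8, -0.3, -8.8]
grip_width: 0.056
finger_force: 89.9
units [ 0.03 -0.01  1.45] [ 0.    0.01 -0.02] j6 0.07 t 15.8
[ 0.59075468 -0.03392162  0.12354924] [-0.7694152  -0.3387195  -8.77227731] [-0.05128354 -0.01757859 -0.03644745]
```

```bash

python3 -m handwheel '[[[0.02,0,0.05,0,0,0,50],[0.02,0,0.1,0,0,0,50],[0.02,0,0.15,0,0,0,50],[0.02,0,0.2,0,0,0,50],[0.02,0,0.25,0,0,0,50],[0.02,0,0.3,0,0,0,50],[0.02,0,0.35,0,0,0,50],[0.02,0,0.35,0,0,0,50]]]' 80
python3 -c "
from h import *
to(.5898,-.0340,.08,75.3);o=env.get_obs();print(o['eef_pos'],o['ft_force'],o['moment'])"
python3 -m handwheel '[[[0,0,0.05,0,0,0,50],[0,0,0.1,0,0,0,50],[0,0,0.15,0,0,0,50],[0,0,0.2,0,0,0,50],[0,0,0.23,0,0,0,50],[0,0,0.26,0,0,0,50],[0,0,0.26,0,0,0,50],[0,0,0.26,0,0,0,50]]]' 80
python3 -c "
from h import *
to(.5898,-.0340,.08,75.3);o=env.get_obs();print(o['eef_pos'],o['ft_force'],o['moment'])"
```

```text
time_s: 16.6
eef_pos: [0.5898, -0.0337, 0.1127]
tool_rot: [0.129, 0.992, 0.0, -0.0]
ft_force: [-0.8, -0.2, -8.6]
grip_width: 0.0561
finger_force: 89.9
units [-0.   -0.01  1.09] [ 0.   -0.   -0.02] j6 0.07 t 16.6
[ 0.58980708 -0.03369894  0.11268683] [-0.75911545 -0.23702664 -8.61260341] [-0.00998811 -0.00621916 -0.03507427]
time_s: 17.4
eef_pos: [0.59, -0.0337, 0.1052]
tool_rot: [0.129, 0.992, 0.0, 0.0]
ft_force: [0.6, -0.5, -8.4]
grip_width: 0.056
finger_force: 89.9
units [ 0.   -0.01  0.84] [ 0.    0.   -0.02] j6 0.07 t 17.4
[ 0.59001213 -0.03372609  0.10523024] [ 0.56451102 -0.48677878 -8.36197062] [-0.00333237  0.00559183 -0.01193046]
```

```bash

python3 -m handwheel '[[[0,0,0.1,0,0,0,50],[0,0,0.2,0,0,0,50],[0,0,0.3,0,0,0,50],[0,0,0.4,0,0,0,50],[0,0,0.5,0,0,0,50],[0,0,0.6,0,0,0,50],[0,0,0.68,0,0,0,50],[0,0,0.68,0,0,0,50]]]' 80
python3 -c "
from h import *
o=env.get_obs();print(o['eef_pos'],o['ft_force'],o['moment'])"
```

```text
time_s: 18.2
eef_pos: [0.5897, -0.0337, 0.0843]
tool_rot: [0.129, 0.992, 0.0, -0.0]
ft_force: [-0.5, 0.1, -8.5]
grip_width: 0.0559
finger_force: 89.9
[ 0.5896803  -0.03367295  0.08430007] [-0.47234293  0.14730384 -8.54658854] [0.0437242  0.00145417 0.00159599]
```

Still no contact force, with about 2 mm to go. I'll ease it onto the collar.

```bash

python3 -m handwheel '[[[0,0,0.02,0,0,0,50],[0,0,0.03,0,0,0,50],[0,0,0.04,0,0,0,50],[0,0,0.05,0,0,0,50],[0,0,0.06,0,0,0,50],[0,0,0.07,0,0,0,50],[0,0,0.08,0,0,0,50],[0,0,0.08,0,0,0,50]]]' 80
python3 -c "
from h import *
o=env.get_obs();print(o['eef_pos'],o['ft_force'],o['moment'])"
```

```text
time_s: 19.0
eef_pos: [0.59, -0.0337, 0.0823]
tool_rot: [0.129, 0.992, 0.0, 0.0]
ft_force: [0.3, 0.0, -7.8]
grip_width: 0.0555
finger_force: 89.9
[ 0.58997301 -0.0337109   0.08233336] [ 2.97994136e-01  7.54991657e-03 -7.76610347e+00] [ 0.01807121  0.03766753 -0.06094415]
```

Close to touching (force starting to change). One more small step, then release and retreat.

```bash

python3 -m handwheel '[[[0,0,0.02,0,0,0,50],[0,0,0.03,0,0,0,50],[0,0,0.03,0,0,0,50],[0,0,0.03,0,0,0,62],[0,0,0.03,0,0,0,75],[0,0,0.03,0,0,0,85],[0,0,0.03,0,0,0,85],[0,0,0.03,0,0,0,85]]]' 80
python3 -m handwheel '[[[0,0,0,0,0,0,85],[0,0,-0.3,0,0,0,85],[0,0,-1,0,0,0,85],[0,0,-2,0,0,0,85],[0,0,-3.3,0,0,0,85],[-0.5,0,-4.5,0,0,0,85],[-1.3,0,-4.5,0,0,0,85],[-1.3,0,-4.5,0,0,0,85]]]'
python3 - <<'E'
from h import *
c=cam('wrist');P=cloud(c);A=[.5893,-.0338]
d=np.hypot(P[...,0]-A[0],P[...,1]-A[1])
m=(d<.028)&(abs(P[...,2]-.116)<.006);print(m.sum(),np.median(P[m][:,2]))
Q=P[m];print(np.linalg.lstsq(np.c_[Q[:,:2]-A,np.ones(len(Q))],Q[:,2],rcond=None)[0])
pl=(d>.035)&(d<.054)&(P[...,2]>.07);print('plate top z',np.median(P[pl][:,2]),'expect .080 (+.001 bias)')
u=proj(c,[*A,.116])[0].round().astype(int)
cv2.imwrite('pics/end.png',cv2.resize(c['pixels'][max(u[1]-80,0):u[1]+80,u[0]-95:u[0]+95],None,fx=3.5,fy=3.5,interpolation=cv2.INTER_CUBIC))
E
```

```text
time_s: 19.8
eef_pos: [0.5902, -0.0338, 0.0817]
tool_rot: [0.129, 0.992, 0.0, 0.0]
ft_force: [0.5, -0.2, 0.3]
grip_width: 0.0851
finger_force: 0.0
time_s: 20.6
eef_pos: [0.6307, -0.0447, 0.2185]
tool_rot: [0.129, 0.992, -0.0, 0.003]
ft_force: [0.3, 0.3, -0.7]
grip_width: 0.085
finger_force: 0.0
2169 0.11702508827363017
[-0.01353706 -0.00013435  0.11684587]
plate top z 0.2908195630679273 expect .080 (+.001 bias)
```

View pics/end.png

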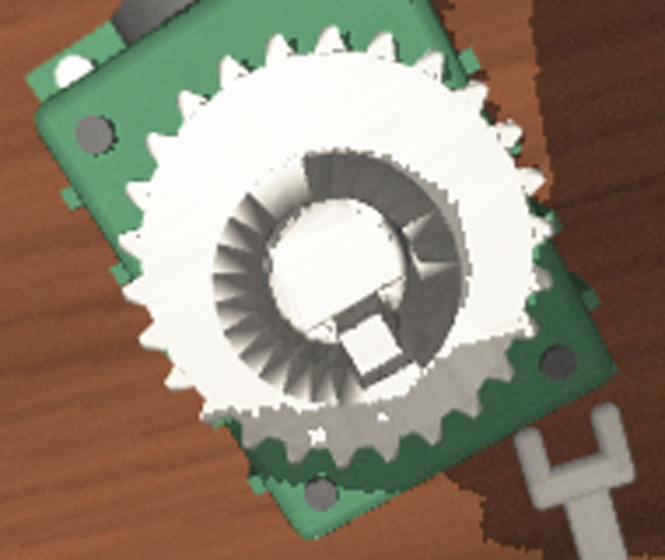

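The sprocket sits on the collar with the key standing in its keyway at crop (370,345). Its top reads 0.117 against the expected 0.116, which matches the wrist camera's usual +1 mm. The robot is clear, so I'm handing in.

```bash
python3 -c "
from plant import env
print(env.close_job())"
```

```text
the job is handed in; nothing more can be done
None
```

I put the long key fully home in the slot and lowered the sprocket over key and shaft onto the collar. Both are let go and the robot is clear; I handed the job in at about 21 s, and no verdict came back.

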